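# Stock the underglaze caddy by its test tiles

## Task

Stock the wooden glaze caddy: stand the blue, the green and the yellow underglaze jar upright in its round pockets, each in the pocket directly behind the test tile of its colour (blue jar at the dark blue tile, green jar at the grey-green tile, yellow jar at the amber tile). The red jar, the pink jar and the grey cup do not belong in it: leave them standing where they are.

Things in the scene. Friction and masses are not known exactly. Their poses are not given: they have to be found in the camera images.
- caddy: Fixed wooden caddy, 128 mm deep (x) by 295 mm long (y) plus a low steel grab bar at each end (336 mm over the bars). Origin at the centre of its underside, z up. Its 24 mm high board has three round pockets, 70 mm in diameter, floor 8 mm above the table (16 mm deep), centres at x = +21.5 mm, y = -95, 0 and +95 mm. In front (-x, robot side) is a 10 mm high ledge with a 15 mm high lip; on it lies one tile before each pocket, its centre at x = -37.5 mm.
- tile_blue: Glaze test tile, dark blue glaze with a bare pale end, 66x36x7 mm, fixed flat on the caddy's front ledge. Origin at the centre of its underside, x along its length (along the caddy's row), z up. The centre of its pocket lies 59 mm along the tile's -y. Tiles change ledge places from start to start. The blue jar belongs to it.
- tile_green: Glaze test tile, pale grey-green glaze with a bare pale end, 66x36x7 mm, fixed flat on the caddy's front ledge. Origin at the centre of its underside, x along its length (along the caddy's row), z up. The centre of its pocket lies 59 mm along the tile's -y. Tiles change ledge places from start to start. The green jar belongs to it.
- tile_amber: Glaze test tile, amber (orange-brown) glaze with a bare pale end, 66x36x7 mm, fixed flat on the caddy's front ledge. Origin at the centre of its underside, x along its length (along the caddy's row), z up. The centre of its pocket lies 59 mm along the tile's -y. Tiles change ledge places from start to start. The yellow jar belongs to it.
- jar_blue: Loose underglaze jar: white body with a blue label band and a blue screw cap. Body 48 mm in diameter up to 53 mm, cap 43 mm in diameter, 68 mm tall in all; about 0.12 kg. Origin at the centre of its underside, z up; can be gripped across the body 35 to 50 mm above its foot, at any yaw. Goes into the caddy.
- jar_green: Loose underglaze jar: white body with a green label band and a green screw cap. Body 48 mm in diameter up to 53 mm, cap 43 mm in diameter, 68 mm tall in all; about 0.12 kg. Origin at the centre of its underside, z up; can be gripped across the body 35 to 50 mm above its foot, at any yaw. Goes into the caddy.
- jar_yellow: Loose underglaze jar: white body with a mustard yellow label band and a mustard yellow screw cap. Body 48 mm in diameter up to 53 mm, cap 43 mm in diameter, 68 mm tall in all; about 0.12 kg. Origin at the centre of its underside, z up; can be gripped across the body 35 to 50 mm above its foot, at any yaw. Goes into the caddy.
- jar_red: Loose underglaze jar: white body with a red label band and a red screw cap. Body 48 mm in diameter up to 53 mm, cap 43 mm in diameter, 68 mm tall in all; about 0.12 kg. Origin at the centre of its underside, z up; can be gripped across the body 35 to 50 mm above its foot, at any yaw. Not wanted: to be left standing where it is.
- jar_pink: Loose underglaze jar: white body with a pink-mauve label band and a pink-mauve screw cap. Body 48 mm in diameter up to 53 mm, cap 43 mm in diameter, 68 mm tall in all; about 0.12 kg. Origin at the centre of its underside, z up; can be gripped across the body 35 to 50 mm above its foot, at any yaw. Not wanted: to be left standing where it is.
- grey_cup: Loose small grey speckled cup, 62 mm in diameter, 60 mm tall, standing among the jars; origin at the centre of its underside, z up. To be left standing where it is.

How it is judged:
By the outcome, as a careful person would: the job done as asked, in the order asked, and still so for the second after the job is handed in, with the robot touching nothing.
It also fails if it takes over 96 s, if anything falls off the work surface, if the arm or the gripper's body presses on something with over 40 N, if the wrist force passes 120 N, or if a joint passes its speed limit or range.

## Robot

A 7-joint arm with a two-finger parallel gripper is mounted at the origin on the work surface; the furniture and walls round the work are solid. World frame = base frame: x ahead of the robot, y to its left, z up, the work surface at z = 0. Lengths are in m, angles in rad, forces in N, time in s.
With the tool pointing down it reaches from about 0.4 to 0.85 m from the base axis. Payload 10.4 kg.
Tool frame: the origin (TCP) lies midway between the tips of the shut fingers; the grasp point (between the pads) lies 19 mm behind it; z points along the fingers, y is the line along which they close (so a half turn about z gives the same grasp; the last joint's range is limited). The gripper opens to 87 mm and grips with 3 to 60 N. Pads are 19 mm wide; open, the fingers measure 117 mm over their backs; the gripper's body (75 mm by 190 mm) begins 51 mm behind the grasp point.
Start: joints at [-0.023, 0.332, -0.065, 1.46, 0.022, 1.35, -0.088], TCP at [0.625, 0, 0.223] pointing down, gripper open.
Joint ranges: [-2.6, 2.6], [-0.5, 2.12], [-1.47, 1.34], [0.16, 2.42], [-1.27, 4.41], [0.06, 2.06], [-2.6, 2.6]. Speed limits (rad/s): [2.22, 2.22, 2.79, 2.79, 3.14, 3.14, 3.14].

## Interface

Orientations are given as a unit quaternion [x, y, z, w].
In Python, from bench import r gives the robot as it stands.
- The arm moves only by the tool carry_out, never from a script. Its argument "steps" is a list that holds one entry, the list of rows, each a list of 6 numbers: the shift along the tool's x, y, z in cm, then the turn, a rotation vector about the tool's x, y, z in rad. In form: [[[dx, dy, dz, wx, wy, wz], ...]]. A call has 1 to 20 rows; each row is the pose to reach, as a shift and turn from the pose commanded when the call began, along the tool's axes at that moment; what a row does not reach only later rows make up. A row lasts 1/12 s, in which the tool goes at most 41.7 mm and 7.16 degrees, less where a joint would pass 70% of its speed; a pose out of reach is approached as far as the arm can. A call with a gripper value outside its range is refused whole. "hand" is the closure, from -1 (fully open) to 1 (shut), set as the call begins (left out, the last holds). The fingers move at their own pace and stop on an object; "squeeze" is the grip in N (left out, the last holds). Time passes only in rows, so rows that repeat a pose let the fingers close. It gives the time, the measured TCP pose, the force, the opening and the grip force at its end, in the units of the state.
- r.read_state(): the state, without advancing time (a new reading comes with each control period).
- r.camera(name): name is "scene" or "side" or "wrist"; returns the picture (480x640x3 uint8, red, green, blue); there is no depth.
- r.camera_params(name): a dict with "fx", "fy", "cx", "cy" (pixels), "view" (4x4, takes a point from world to camera coordinates). Camera axes: x right, y up, looking along -z (the intrinsics and any distortion apply to the point x, -y, -z); pixel columns grow to the right and rows downward; lengths in m; the calibration is good to about 2 mm. A picture is of the moment at which its call begins: read the wrist's pose just before it. camera_params takes no time and is no camera call; for the wrist camera it gives the pose at the moment of the call.
- r.close_job(): hands the job in; it is judged then, once.
The state is a dict: "time": time; "joint_positions": joint angles; "joint_vel": joint speeds; "joint_torque": joint torques, N m; "ee_pos": TCP position; "eef_rot": TCP orientation; "ft_force": force on the tool from outside, world axes, zero at the start; "torque": the same for the moment, N m; "width": finger opening in m; "grip_force": force on a finger pad.
Only numpy, scipy, OpenCV 4.12 (cv2) and the standard library are available. Lean on these libraries where they do the work, as an engineer would, in place of code of your own. Each camera call takes 0.05 s, during which the arm holds its last target. There are 200 camera calls.

## Working session

There is one attempt and no reset: what is moved stays moved. The work goes in short steps, Python scripts to look and compute and a tool call to move; the robot and the scene stay as the last step left them, time stands still between calls to the robot, and variables do not carry over. Pictures are saved under pics/ and viewed, at most 14 in all, crops included, and the job is handed in when it is done.

Besides the shell and the picture viewer there is one more tool, called after "Request:" as name(argument=value, ...), one argument or row to a line, values as JSON. carry_out: Moves the arm, as the interface text tells. Its arguments: {"type":"object","properties":{"steps":{"type":"array","items":{"type":"array","items":{"type":"array","items":{"type":"number"}}}},"hand":{"type":"number"},"squeeze":{"type":"number"}},"required":["steps"]}

```bash
ls; mkdir -p pics
python3 - <<'E'
from bench import r
import cv2,numpy as np
np.set_printoptions(precision=4,suppress=True)
s=r.read_state();print(s)
for n in("scene","side","wrist"):
    p=r.camera_params(n);print(n,p)
    cv2.imwrite(f"pics/{n}0.png",r.camera(n)[:,:,::-1])
E
```

```text
pics
{'time': 0.0, 'joint_positions': array([-0.0226,  0.3329, -0.0647,  1.461 ,  0.0216,  1.3499, -0.0885]), 'joint_vel': array([-0.0001, -0.0016, -0.0001, -0.0012, -0.0004, -0.0011, -0.0004]), 'joint_torque': array([ -0.0001, -62.3246,   0.0244, -38.9891,  -0.0614,   0.0398,
         0.0002]), 'ee_pos': array([ 0.6246, -0.    ,  0.2218]), 'eef_rot': array([ 0.7071,  0.7071, -0.0005, -0.0005]), 'ft_force': array([0.0635, 0.0385, 0.5826]), 'torque': array([ 0.0382,  0.0341, -0.0227]), 'grip_force': 0.0, 'width': 0.08697503626634867}
scene {'fx': 436.8420499171247, 'fy': 436.8420499171247, 'cx': 317.1183198332818, 'cy': 243.00130155745325, 'view': array([[ 0.6604, -0.7508, -0.0091, -0.4047],
       [ 0.5778,  0.5004,  0.6448, -0.3111],
       [-0.4796, -0.4311,  0.7643, -0.6604],
       [ 0.    ,  0.    ,  0.    ,  1.    ]])}
side {'fx': 592.9774694390676, 'fy': 592.9774694390676, 'cx': 313.87999200724965, 'cy': 238.75372645305595, 'view': array([[ 0.6691,  0.7432,  0.0023, -0.3042],
       [-0.6525,  0.5859,  0.4806,  0.376 ],
       [ 0.3559, -0.3231,  0.8769, -1.1834],
       [ 0.    ,  0.    ,  0.    ,  1.    ]])}
wrist {'fx': 385.2279542784093, 'fy': 385.2279542784093, 'cx': 316.8431148292702, 'cy': 239.55313796113057, 'view': array([[ 1.    , -0.    , -0.0009, -0.6249],
       [-0.0002,  0.9546, -0.2979,  0.0365],
       [ 0.0009,  0.2979,  0.9546, -0.3926],
       [ 0.    ,  0.    ,  0.    ,  1.    ]])}
```

View pics/scene0.png

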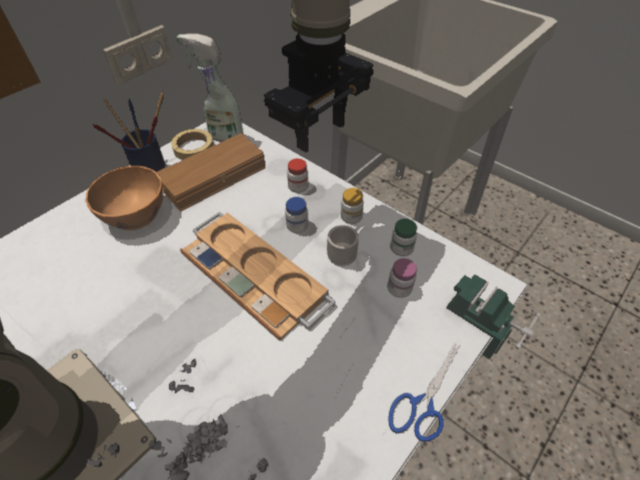

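View pics/side0.png

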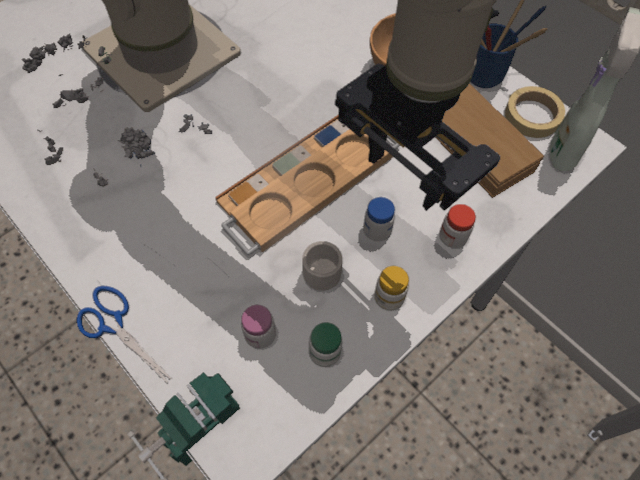

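View pics/wrist0.png

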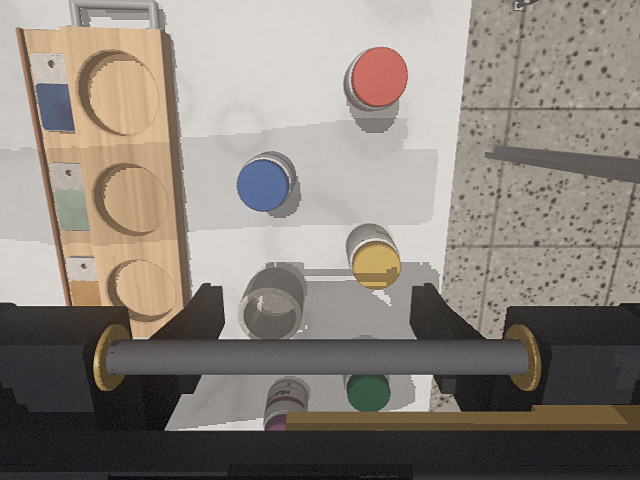

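Scene/side/wrist views agree. The caddy's tiles run blue (+y), green (middle) and amber (−y). The wrist view shows pocket rims near (119,92), (130,200) and (142,290). The jars stand behind the caddy, with the cup among them and red and pink at the outside. Now I'll measure.

```bash
cat > h.py <<'E'
from bench import r
import cv2,numpy as np
np.set_printoptions(precision=4,suppress=True)
def ray(p,uv,z):
    V=p["view"];R=V[:3,:3];c=-R.T@V[:3,3]
    d=R.T@np.array([(uv[0]-p["cx"])/p["fx"],-(uv[1]-p["cy"])/p["fy"],-1.])
    return c+d*(z-c[2])/d[2]
HSV={"blue":(105,125,130,60),"yellow":(18,28,130,90),"red":(0,6,120,90),"pink":(150,177,50,60),"green":(60,90,60,25)}
def blobs(img,n):
    a,b,s,v=HSV[n]
    m=cv2.inRange(cv2.cvtColor(img,cv2.COLOR_RGB2HSV),(a,s,v),(b,255,255))
    m=cv2.morphologyEx(m,cv2.MORPH_OPEN,np.ones((3,3)))
    _,_,st,ce=cv2.connectedComponentsWithStats(m)
    return [(int(st[i,4]),ce[i],st[i,:4]) for i in range(1,len(st)) if st[i,4]>120]
E
python3 - <<'E'
from h import *
for n in("scene","side","wrist"):
    p=r.camera_params(n);im=cv2.imread(f"pics/{n}0.png")[:,:,::-1].copy()
    for c in HSV:
        for a,ce,bb in blobs(im,c): print(n,c,a,ce.round(),bb,ray(p,ce,.064)[:2],"tile:",ray(p,ce,.017)[:2])
p=r.camera_params("wrist")
for u,v in((118.5,92.5),(130.5,199.5),(142,290)): print("rim w",ray(p,(u,v),.024))
p=r.camera_params("scene")
for u,v in((228.5,232),(261,264),(294,288)): print("rim s",ray(p,(u,v),.024))
E
```

```text
scene yellow 210 [352. 195.] [343 189  19  14] [ 0.6772 -0.0418] tile: [ 0.7175 -0.013 ]
scene red 179 [297. 165.] [288 159  18  12] [0.6732 0.1139] tile: [0.7133 0.1542]
scene pink 395 [404. 269.] [393 259  24  21] [ 0.5881 -0.2336] tile: [ 0.6218 -0.2189]
scene green 236 [406. 227.] [396 220  20  15] [ 0.6756 -0.1774] tile: [ 0.7158 -0.1585]
scene green 384 [470. 287.] [458 277  26  24] [ 0.6299 -0.3421] tile: [ 0.6667 -0.3354]
scene green 127 [497. 298.] [489 291  16  16] [ 0.6395 -0.3894] tile: [ 0.677  -0.3861]
side blue 479 [381. 209.] [368 198  26  23] [0.5785 0.0294] tile: [0.5613 0.0535]
side blue 358 [111. 303.] [ 94 287  34  37] [ 0.4321 -0.372 ] tile: [ 0.4061 -0.3717]
side blue 340 [ 93. 324.] [ 77 308  36  30] [ 0.4404 -0.4085] tile: [ 0.4149 -0.4104]
side yellow 564 [394. 279.] [380 266  28  26] [ 0.6763 -0.0411] tile: [ 0.6648 -0.0213]
side red 487 [462. 216.] [448 205  27  23] [0.6715 0.1146] tile: [0.6597 0.1437]
side pink 709 [256. 320.] [242 305  29  30] [ 0.5907 -0.2328] tile: [ 0.5742 -0.2243]
side green 703 [326. 338.] [312 323  29  31] [ 0.6764 -0.1774] tile: [ 0.665  -0.1656]
side green 1246 [215. 395.] [191 374  47  48] [ 0.637 -0.341] tile: [ 0.6232 -0.3389]
side green 1666 [179. 428.] [158 397  44  65] [ 0.6392 -0.4027] tile: [ 0.6255 -0.4042]
wrist red 2426 [380.  76.] [354  48  53  57] [0.6738 0.1139] tile: [0.6809 0.1185]
wrist pink 269 [276. 423.] [265 414  21  17] [ 0.5835 -0.2152] tile: [ 0.5774 -0.2587]
wrist green 1169 [369. 394.] [348 376  42  35] [ 0.6767 -0.1792] tile: [ 0.6842 -0.2175]
rim w [0.4509 0.1046 0.024 ]
rim w [0.4477 0.0093 0.024 ]
rim w [ 0.4459 -0.0847  0.024 ]
rim s [0.4574 0.1084 0.024 ]
rim s [ 0.4435 -0.0032  0.024 ]
rim s [ 0.4446 -0.0906  0.024 ]
```

Request:
carry_out(
  steps=[
    [[0.5,-0.8,1.2,0,0,0],[1.0,-1.6,2.4,0,0,0],[1.6,-2.5,3.8,0,0,0],[2.2,-3.4,5.2,0,0,0],[2.7,-4.2,6.4,0,0,0],[2.9,-4.6,7.2,0,0,0],[2.9,-4.6,8.2,0,0,0],[2.9,-4.6,9.6,0,0,0],[2.9,-4.6,11,0,0,0],[2.9,-4.6,11,0,0,0],[2.9,-4.6,11,0,0,0]],
  ],
  hand=-0.7,
  squeeze=15,
)

```text
time: 1.07
ee_pos: [0.579, 0.0286, 0.1121]
eef_rot: [0.707, 0.707, -0.0, -0.0]
ft_force: [-0.2, 0.3, -0.4]
width: 0.0741
grip_force: 0.0
```

Run:
```python
from h import *
s=r.read_state();p=r.camera_params("wrist");im=r.camera("wrist");print(s["ee_pos"],s["width"],s["time"])
cv2.imwrite("pics/w1.png",im[:,:,::-1])
hsv=cv2.cvtColor(im,cv2.COLOR_RGB2HSV)
m=cv2.inRange(hsv,(100,110,40),(130,255,255))
cs=max(cv2.findContours(m,0,1)[0],key=cv2.contourArea)
print(cv2.fitEllipse(cs),ray(p,cv2.fitEllipse(cs)[0],.067))
```

```text
[0.579  0.0286 0.1121] 0.07407184313732135 1.0667
((316.9222412109375, 262.5660705566406), (53.147212982177734, 72.0873031616211), 92.88937377929688) [0.5795 0.0317 0.067 ]
```

View pics/w1.png

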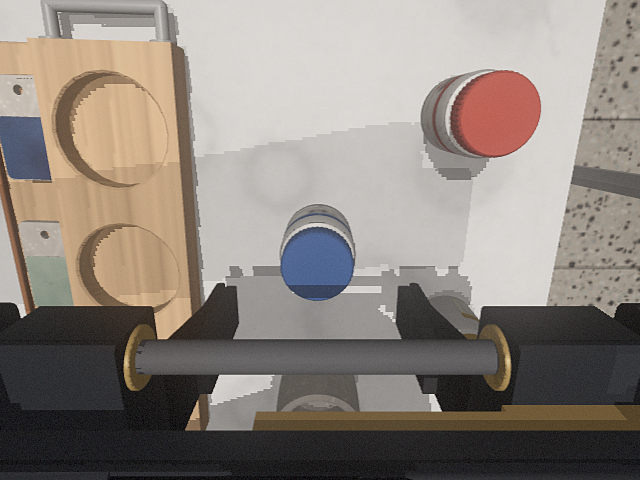

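The wrist view shows the blue cap centred between the fingers at about (317,263), clear of everything. I'll descend and grip.

Request:
carry_out(
  steps=[
    [[0.1,0,1.2,0,0,0],[0.1,0,2.6,0,0,0],[0.1,0,4.0,0,0,0],[0.1,0,5.4,0,0,0],[0.1,0,6.6,0,0,0],[0.1,0,7.6,0,0,0],[0.1,0,8.2,0,0,0],[0.1,0,8.5,0,0,0],[0.1,0,8.5,0,0,0]],
  ],
)

```text
time: 1.87
ee_pos: [0.5789, 0.03, 0.0271]
eef_rot: [0.707, 0.707, -0.0, -0.0]
ft_force: [0.7, 0.0, -0.3]
width: 0.0739
grip_force: 0.0
```

Request:
carry_out(
  steps=[
    [[0,0,0,0,0,0],[0,0,0,0,0,0],[0,0,0,0,0,0],[0,0,0,0,0,0],[0,0,0,0,0,0],[0,0,0,0,0,0],[0,0,0,0,0,0],[0,0,0,0,0,0]],
  ],
  hand=1,
  squeeze=15,
)

```text
time: 2.53
ee_pos: [0.5792, 0.03, 0.0279]
eef_rot: [0.707, 0.707, 0.0, 0.0]
ft_force: [-0.3, 0.1, 2.9]
width: 0.0466
grip_force: 15.0
```

Run:
```python
from h import *
im=cv2.imread("pics/w1.png")
p=r.camera_params("wrist");p=dict(p)
# shift view from present tool pose back to where w1 was taken
d=np.array([.579,.0286,.1121])-r.read_state()["ee_pos"]
V=p["view"].copy();V[:3,3]-=V[:3,:3]@d;p["view"]=V
print(r.read_state()["ee_pos"],[ray(p,q,.024) for q in((110.5,128),(128.5,268))])
p0=dict(p);d=np.array([.6246,0,.2218])-np.array([.579,.0286,.1121]);V=V.copy();V[:3,3]-=V[:3,:3]@d;p0["view"]=V
print("cup",ray(p0,(271,312),.06))
```

```text
[0.5792 0.03   0.0279] [array([0.4503, 0.1055, 0.024 ]), array([0.4478, 0.0115, 0.024 ])]
cup [ 0.5821 -0.0905  0.06  ]
```

Request:
carry_out(
  steps=[
    [[0,0,-0.6,0,0,0],[0,0,-1.8,0,0,0],[0,0,-3.2,0,0,0],[0,0,-4.8,0,0,0],[0,0,-6.4,0,0,0],[0,0,-7.6,0,0,0],[0.6,-1,-8.4,0,0,0],[1.4,-2.4,-8.8,0,0,0],[2.4,-4.1,-9,0,0,0],[3.4,-5.8,-9,0,0,0],[4.4,-7.5,-9,0,0,0],[5.4,-9.2,-9,0,0,0],[6.2,-10.7,-9,0,0,0],[6.9,-11.9,-9,0,0,0],[7.3,-12.6,-9,0,0,0],[7.5,-12.9,-9,0,0,0],[7.5,-12.9,-9,0,0,0],[7.5,-12.9,-9,0,0,0]],
  ],
)

```text
time: 4.03
ee_pos: [0.4506, 0.1047, 0.1178]
eef_rot: [0.707, 0.707, 0.0, 0.0]
ft_force: [0.3, 0.5, -0.8]
width: 0.0468
grip_force: 15.0
```

Run:
```python
from h import *
a=r.camera("scene");b=r.camera("side");s=r.read_state();print(s["ee_pos"],s["width"],s["ft_force"])
cv2.imwrite("pics/c2.png",np.hstack([cv2.resize(a[130:360,160:430],None,fx=1.45,fy=1.45),cv2.resize(b[60:290,200:470],None,fx=1.45,fy=1.45)])[:,:,::-1])
```

```text
[0.4506 0.1045 0.1176] 0.046558462573076505 [ 0.525  -0.348  -1.3114]
```

View pics/c2.png

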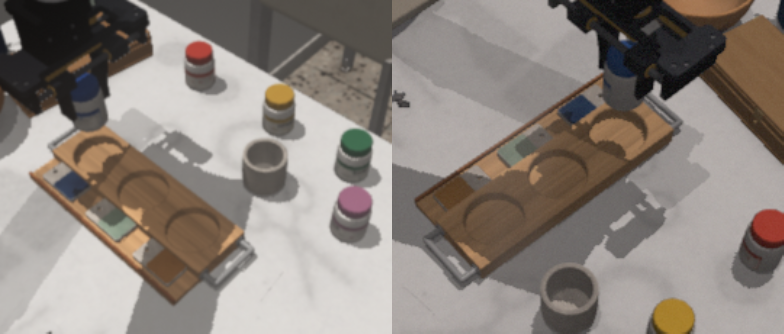

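The blue jar hangs upright above the blue-tile pocket, and the other things stand undisturbed. I'll lower it and release.

Request:
carry_out(
  steps=[
    [[0,0,1,0,0,0],[0,0,2.4,0,0,0],[0,0,3.8,0,0,0],[0,0,5.2,0,0,0],[0,0,6.2,0,0,0],[0,0,7,0,0,0],[0,0,7.6,0,0,0],[0,0,7.9,0,0,0],[0,0,8.1,0,0,0],[0,0,8.1,0,0,0],[0,0,8.1,0,0,0]],
  ],
)

```text
time: 5.05
ee_pos: [0.4504, 0.1051, 0.0369]
eef_rot: [0.707, 0.707, 0.0, 0.0]
ft_force: [-0.5, 0.2, -1.6]
width: 0.0466
grip_force: 15.0
```

Request:
carry_out(
  steps=[
    [[0,0,0,0,0,0],[0,0,0,0,0,0],[0,0,0,0,0,0],[0,0,0,0,0,0],[0,0,0,0,0,0],[0,0,0,0,0,0],[0,0,-0.6,0,0,0],[0,0,-1.8,0,0,0],[0,0,-3.4,0,0,0],[0,0,-5,0,0,0],[0,0,-6.6,0,0,0],[0,0,-8,0,0,0],[0,0,-9,0,0,0],[0,0,-9,0,0,0]],
  ],
  hand=-0.7,
)

```text
time: 6.22
ee_pos: [0.4512, 0.1054, 0.1288]
eef_rot: [0.707, 0.707, 0.002, 0.001]
ft_force: [0.5, -0.6, 0.5]
width: 0.0743
grip_force: 0.0
```

Request:
carry_out(
  steps=[
    [[-0.6,0.5,0,0,0,0],[-1.9,1.5,0,0,0,0],[-3.8,3,0,0,0,0],[-6,4.8,0,0,0,0],[-8.3,6.6,0,0,0,0],[-10.6,8.5,0,0,0,0],[-13,10.4,0,0,0,0],[-15.4,12.3,0,0,0,0],[-17.8,14.2,0,0,0,0],[-20.1,16,0,0,0,0],[-22.4,17.9,0,0,0,0],[-24.5,19.6,0,0,0,0],[-26.2,20.9,0,0,0,0],[-27.4,21.9,0.4,0,0,0],[-28,22.4,1,0,0,0],[-28.2,22.5,1.5,0,0,0],[-28.2,22.5,1.5,0,0,0],[-28.2,22.5,1.5,0,0,0]],
  ],
)

```text
time: 7.72
ee_pos: [0.6742, -0.1759, 0.1104]
eef_rot: [0.707, 0.707, -0.0, -0.001]
ft_force: [-1.1, 0.5, 0.6]
width: 0.0741
grip_force: 0.0
```

Run:
```python
from h import *
s=r.read_state();p=r.camera_params("wrist");im=r.camera("wrist");print(s["ee_pos"],s["width"],s["time"])
cv2.imwrite("pics/w3.png",im[:,:,::-1])
for c in("green","pink","yellow"):
    for a,ce,bb in blobs(im,c): print(c,a,ce,bb,ray(p,ce,.067))
for n in("side","scene"):
    p=r.camera_params(n);im=r.camera(n)
    for c in HSV:
        for a,ce,bb in blobs(im,c): print(n,c,a,ray(p,ce,.064)[:2],ray(p,ce,.072)[:2])
```

```text
[ 0.6742 -0.1759  0.1104] 0.0740667337460906 7.7167
green 3045 [319.2177 263.5195] [283 236  73  51] [ 0.676  -0.1727  0.067 ]
green 149 [319.1879 301.0201] [304 299  31   6] [ 0.676  -0.1963  0.067 ]
green 482 [239.9813 420.9232] [225 409  32  22] [ 0.6241 -0.2835  0.067 ]
pink 451 [170.3149 326.0089] [157 315  31  24] [ 0.586  -0.2131  0.067 ]
side blue 342 [ 0.4318 -0.3729] [ 0.4362 -0.3729]
side blue 342 [ 0.4409 -0.4083] [ 0.4452 -0.4079]
side yellow 582 [ 0.6766 -0.0417] [ 0.6785 -0.0451]
side red 491 [0.6715 0.1145] [0.6735 0.1096]
side pink 715 [ 0.5907 -0.2327] [ 0.5935 -0.2341]
side green 352 [ 0.6755 -0.1862] [ 0.6775 -0.1881]
side green 1256 [ 0.6368 -0.3408] [ 0.6392 -0.3411]
side green 1792 [ 0.6406 -0.4002] [ 0.643 -0.4  ]
scene blue 183 [0.4551 0.1141] [0.451  0.1072]
scene yellow 218 [ 0.6774 -0.0427] [ 0.6705 -0.0476]
scene red 179 [0.6732 0.1134] [0.6664 0.1065]
scene pink 390 [ 0.5878 -0.2331] [ 0.5821 -0.2356]
scene green 184 [ 0.6754 -0.1747] [ 0.6685 -0.1779]
scene green 437 [ 0.6294 -0.3418] [ 0.6231 -0.343 ]
scene green 284 [ 0.629  -0.3897] [ 0.6228 -0.3903]
scene green 194 [ 0.6157 -0.411 ] [ 0.6096 -0.4112]
```

View pics/w3.png

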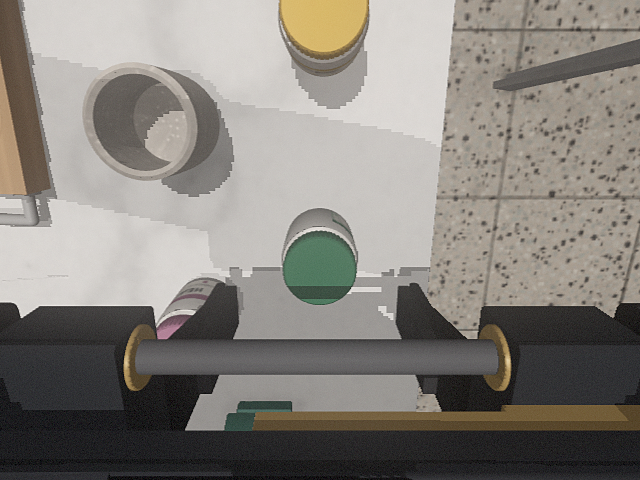

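The green cap is centred at about (320,268), with pink and the cup clear of the fingers. I'll descend with a small +2 mm correction in x.

Request:
carry_out(
  steps=[
    [[0,0.2,1.2,0,0,0],[0,0.2,2.6,0,0,0],[0,0.2,4.0,0,0,0],[0,0.2,5.4,0,0,0],[0,0.2,6.6,0,0,0],[0,0.2,7.5,0,0,0],[0,0.2,8.1,0,0,0],[0,0.2,8.4,0,0,0],[0,0.2,8.4,0,0,0]],
  ],
)

```text
time: 8.62
ee_pos: [0.6768, -0.177, 0.0269]
eef_rot: [0.707, 0.707, -0.0, -0.0]
ft_force: [0.4, -0.4, 0.9]
width: 0.0739
grip_force: 0.0
```

Request:
carry_out(
  steps=[
    [[0,0,0,0,0,0],[0,0,0,0,0,0],[0,0,0,0,0,0],[0,0,0,0,0,0],[0,0,0,0,0,0],[0,0,0,0,0,0],[0,0,0,0,0,0],[0,0,0,0,0,0]],
  ],
  hand=1,
  squeeze=15,
)

```text
time: 9.28
ee_pos: [0.677, -0.1771, 0.0279]
eef_rot: [0.707, 0.707, 0.0, 0.0]
ft_force: [-2.9, 0.5, 5.0]
width: 0.0471
grip_force: 15.0
```

Request:
carry_out(
  steps=[
    [[0,0,-0.6,0,0,0],[0,0,-1.8,0,0,0],[0,0,-3.2,0,0,0],[0,0,-4.8,0,0,0],[0,0,-6.4,0,0,0],[0,0,-8,0,0,0],[0,0,-9.2,0,0,0],[0,0,-9.8,0,0,0],[0,0,-10,0,0,0]],
  ],
)

```text
time: 10.03
ee_pos: [0.6778, -0.1772, 0.1296]
eef_rot: [0.707, 0.707, 0.001, 0.001]
ft_force: [0.2, -1.0, -1.7]
width: 0.0465
grip_force: 15.0
```

Request:
carry_out(
  steps=[
    [[0.5,-0.6,0,0,0,0],[1.4,-1.7,0,0,0,0],[2.7,-3.3,0,0,0,0],[4.3,-5.3,0,0,0,0],[6,-7.3,0,0,0,0],[7.7,-9.4,0,0,0,0],[9.4,-11.5,0,0,0,0],[11.1,-13.6,0,0,0,0],[12.8,-15.7,0,0,0,0],[14.5,-17.8,0,0,0,0],[16.1,-19.7,0,0,0,0],[17.4,-21.3,0,0,0,0],[18.3,-22.4,0,0,0,0],[18.7,-22.9,0,0,0,0],[18.7,-22.9,0,0,0,0],[18.7,-22.9,0,0,0,0]],
  ],
)

```text
time: 11.37
ee_pos: [0.4484, 0.0096, 0.1275]
eef_rot: [0.707, 0.707, 0.0, 0.0]
ft_force: [0.5, -0.8, -1.8]
width: 0.0468
grip_force: 15.0
```

Run:
```python
from h import *
a=r.camera("scene");b=r.camera("side");s=r.read_state();print(s["ee_pos"],s["width"],s["ft_force"])
cv2.imwrite("pics/c4.png",np.hstack([cv2.resize(a[130:360,160:430],None,fx=1.45,fy=1.45),cv2.resize(b[60:290,200:470],None,fx=1.45,fy=1.45)])[:,:,::-1])
```

```text
[0.4487 0.0092 0.1275] 0.046671943995753265 [ 0.2838  0.0244 -1.4932]
```

View pics/c4.png

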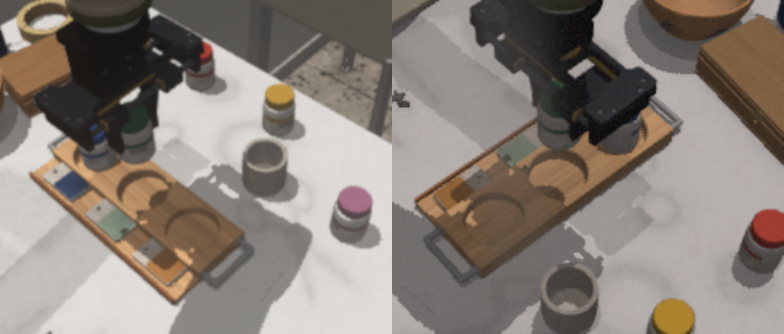

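Blue stands in its pocket and the green jar hangs upright over the middle pocket. I'll lower it and release.

Request:
carry_out(
  steps=[
    [[0,0,1,0,0,0],[0,0,2.4,0,0,0],[0,0,3.8,0,0,0],[0,0,5.2,0,0,0],[0,0,6.6,0,0,0],[0,0,7.6,0,0,0],[0,0,8.3,0,0,0],[0,0,8.8,0,0,0],[0,0,9.1,0,0,0],[0,0,9.1,0,0,0],[0,0,9.1,0,0,0]],
  ],
)

```text
time: 12.38
ee_pos: [0.4484, 0.01, 0.0369]
eef_rot: [0.707, 0.707, 0.0, 0.0]
ft_force: [0.6, 0.4, -1.3]
width: 0.0472
grip_force: 15.0
```

Request:
carry_out(
  steps=[
    [[0,0,0,0,0,0],[0,0,0,0,0,0],[0,0,0,0,0,0],[0,0,0,0,0,0],[0,0,0,0,0,0],[0,0,0,0,0,0],[0,0,-0.6,0,0,0],[0,0,-1.8,0,0,0],[0,0,-3.4,0,0,0],[0,0,-5,0,0,0],[0,0,-6.6,0,0,0],[0,0,-8,0,0,0],[0,0,-9,0,0,0],[0,0,-9,0,0,0]],
  ],
  hand=-0.7,
)

```text
time: 13.55
ee_pos: [0.4492, 0.0101, 0.1288]
eef_rot: [0.707, 0.707, 0.001, 0.001]
ft_force: [0.5, 0.2, -0.3]
width: 0.074
grip_force: 0.0
```

Request:
carry_out(
  steps=[
    [[-0.1,0.5,0,0,0,0],[-0.4,1.6,0,0,0,0],[-0.8,3.3,0,0,0,0],[-1.3,5.4,0,0,0,0],[-1.8,7.6,0,0,0,0],[-2.3,9.8,0,0,0,0],[-2.8,12,0,0,0,0],[-3.3,14.2,0,0,0,0],[-3.8,16.4,0,0,0,0],[-4.3,18.6,0,0,0,0],[-4.7,20.5,0,0,0,0],[-5,21.9,0.4,0,0,0],[-5.2,22.6,1,0,0,0],[-5.2,22.8,1.6,0,0,0],[-5.2,22.8,1.8,0,0,0],[-5.2,22.8,1.8,0,0,0],[-5.2,22.8,1.8,0,0,0]],
  ],
)

```text
time: 14.97
ee_pos: [0.6754, -0.0417, 0.1084]
eef_rot: [0.707, 0.707, -0.0, -0.0]
ft_force: [-0.0, 0.7, 0.3]
width: 0.0741
grip_force: 0.0
```

Run:
```python
from h import *
s=r.read_state();p=r.camera_params("wrist");im=r.camera("wrist");print(s["ee_pos"],s["width"],s["time"])
cv2.imwrite("pics/w5.png",im[:,:,::-1])
for a,ce,bb in blobs(im,"yellow"): print(a,ce,bb,ray(p,ce,.067))
```

```text
[ 0.6754 -0.0417  0.1084] 0.0741244737345761 14.9667
587 [315.9557 278.5758] [292 264  48  24] [ 0.6753 -0.0469  0.067 ]
```

View pics/w5.png

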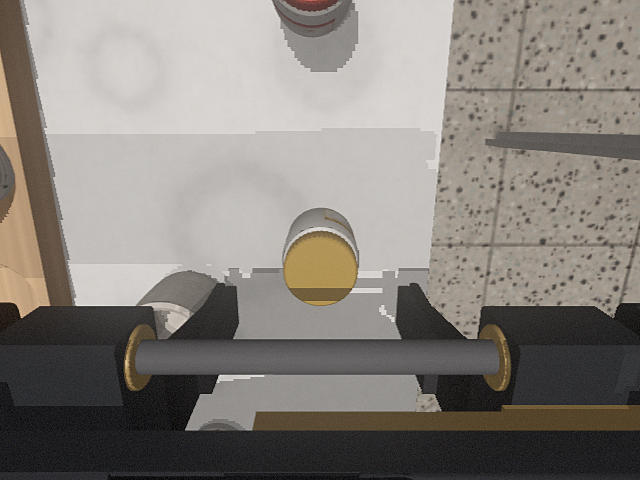

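The yellow cap is centred at about (320,268), in the same position as the others, and the cup is outside the fingers. I'll descend and grip.

Request:
carry_out(
  steps=[
    [[0,0.1,1.2,0,0,0],[0,0.1,2.6,0,0,0],[0,0.1,4.0,0,0,0],[0,0.1,5.4,0,0,0],[0,0.1,6.6,0,0,0],[0,0.1,7.4,0,0,0],[0,0.1,7.9,0,0,0],[0,0.1,8.2,0,0,0],[0,0.1,8.2,0,0,0]],
  ],
)

```text
time: 15.77
ee_pos: [0.6769, -0.042, 0.026]
eef_rot: [0.707, 0.707, -0.0, -0.0]
ft_force: [-1.2, 0.0, -0.1]
width: 0.0736
grip_force: 0.0
```

Request:
carry_out(
  steps=[
    [[0,0,0,0,0,0],[0,0,0,0,0,0],[0,0,0,0,0,0],[0,0,0,0,0,0],[0,0,0,0,0,0],[0,0,0,0,0,0],[0,0,0,0,0,0],[0,0,0,0,0,0]],
  ],
  hand=1,
  squeeze=15,
)

```text
time: 16.43
ee_pos: [0.6773, -0.042, 0.0269]
eef_rot: [0.707, 0.707, 0.0, 0.0]
ft_force: [0.5, 0.0, 2.5]
width: 0.0469
grip_force: 15.0
```

Request:
carry_out(
  steps=[
    [[0,0,-0.6,0,0,0],[0,0,-1.8,0,0,0],[0,0,-3.2,0,0,0],[0,0,-4.8,0,0,0],[0,0,-6.4,0,0,0],[0,0,-8,0,0,0],[0,0,-9.2,0,0,0],[0,0,-9.8,0,0,0],[0,0,-10,0,0,0]],
  ],
)

```text
time: 17.18
ee_pos: [0.6777, -0.042, 0.1285]
eef_rot: [0.707, 0.707, 0.001, 0.001]
ft_force: [0.3, -0.5, -0.5]
width: 0.0471
grip_force: 15.0
```

Request:
carry_out(
  steps=[
    [[-0.1,-0.6,0,0,0,0],[-0.3,-1.8,0,0,0,0],[-0.6,-3.4,0,0,0,0],[-1,-5.4,0,0,0,0],[-1.4,-7.5,0,0,0,0],[-1.8,-9.6,0,0,0,0],[-2.2,-11.7,0,0,0,0],[-2.6,-13.8,0,0,0,0],[-3,-15.9,0,0,0,0],[-3.4,-18,0,0,0,0],[-3.7,-19.9,0,0,0,0],[-4,-21.5,0,0,0,0],[-4.2,-22.6,0,0,0,0],[-4.3,-23.1,0,0,0,0],[-4.3,-23.1,0,0,0,0],[-4.3,-23.1,0,0,0,0]],
  ],
)

```text
time: 18.52
ee_pos: [0.4464, -0.0849, 0.1265]
eef_rot: [0.707, 0.707, 0.0, 0.0]
ft_force: [0.9, 0.6, -1.1]
width: 0.0469
grip_force: 15.0
```

Run:
```python
from h import *
a=r.camera("scene");b=r.camera("side");s=r.read_state();print(s["ee_pos"],s["width"],s["ft_force"])
cv2.imwrite("pics/c6.png",np.hstack([cv2.resize(a[130:360,160:430],None,fx=1.45,fy=1.45),cv2.resize(b[60:290,200:470],None,fx=1.45,fy=1.45)])[:,:,::-1])
```

```text
[ 0.4467 -0.0847  0.1265] 0.04675015143994563 [-0.2864  0.131  -0.6896]
```

View pics/c6.png

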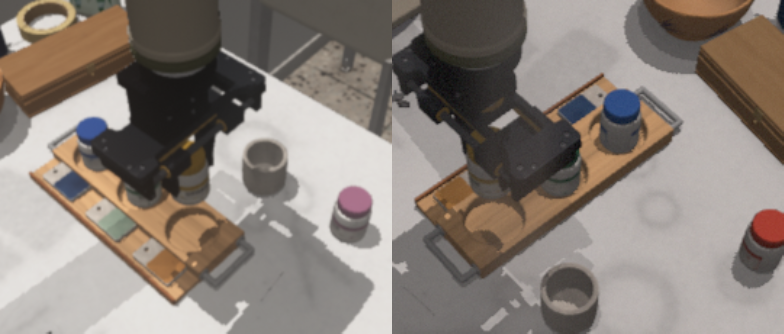

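Blue and green are seated, and yellow hangs over the amber pocket. I'll lower it (gripped 1 mm lower, so 9.1 cm), release, and retreat upward.

Request:
carry_out(
  steps=[
    [[0,0,1,0,0,0],[0,0,2.4,0,0,0],[0,0,3.8,0,0,0],[0,0,5.2,0,0,0],[0,0,6.6,0,0,0],[0,0,7.6,0,0,0],[0,0,8.3,0,0,0],[0,0,8.8,0,0,0],[0,0,9.1,0,0,0],[0,0,9.1,0,0,0],[0,0,9.1,0,0,0]],
  ],
)

```text
time: 19.53
ee_pos: [0.4464, -0.085, 0.0359]
eef_rot: [0.707, 0.707, 0.0, 0.0]
ft_force: [0.2, -0.2, -0.6]
width: 0.0468
grip_force: 15.0
```

Request:
carry_out(
  steps=[
    [[0,0,0,0,0,0],[0,0,0,0,0,0],[0,0,0,0,0,0],[0,0,0,0,0,0],[0,0,0,0,0,0],[0,0,0,0,0,0],[0,0,-0.6,0,0,0],[0,0,-1.8,0,0,0],[0,0,-3.4,0,0,0],[0,0,-5,0,0,0],[0,0,-6.6,0,0,0],[0,0,-8,0,0,0],[0,0,-9,0,0,0],[0,0,-9,0,0,0]],
  ],
  hand=-0.7,
)

```text
time: 20.7
ee_pos: [0.4473, -0.0851, 0.1278]
eef_rot: [0.707, 0.707, 0.001, 0.001]
ft_force: [0.6, 0.7, -0.2]
width: 0.0742
grip_force: 0.0
```

Request:
carry_out(
  steps=[
    [[0,1,-1,0,0,0],[0,3,-2.5,0,0,0],[0,5,-4,0,0,0],[0,7,-5.5,0,0,0],[0,9,-7,0,0,0],[0,11,-8.5,0,0,0],[0,13,-9.5,0,0,0],[0,15,-10,0,0,0],[0,16.5,-10,0,0,0],[0,17,-10,0,0,0],[0,17,-10,0,0,0],[0,17,-10,0,0,0]],
  ],
)

```text
time: 21.7
ee_pos: [0.6153, -0.085, 0.2245]
eef_rot: [0.707, 0.707, -0.001, -0.001]
ft_force: [-0.9, -0.0, 0.3]
width: 0.0738
grip_force: 0.0
```

Run:
```python
from h import *
a=r.camera("scene");b=r.camera("side");s=r.read_state();print(s["ee_pos"],s["time"])
cv2.imwrite("pics/c7.png",np.hstack([cv2.resize(a[130:360,160:430],None,fx=1.45,fy=1.45),cv2.resize(b[110:380,190:500],(392,334))])[:,:,::-1])
for n,im in(("scene",a),("side",b)):
    p=r.camera_params(n)
    for c in HSV:
        for q,ce,bb in blobs(im,c): print(n,c,q,ray(p,ce,.064)[:2],ray(p,ce,.072)[:2])
```

```text
[ 0.6152 -0.0851  0.2252] 21.8
scene blue 188 [0.4549 0.114 ] [0.4509 0.1071]
scene yellow 357 [ 0.4497 -0.0807] [ 0.4457 -0.0852]
scene red 176 [0.6735 0.1136] [0.6666 0.1068]
scene pink 382 [ 0.5879 -0.2335] [ 0.5822 -0.236 ]
scene green 263 [0.4532 0.0173] [0.4491 0.0117]
scene green 422 [ 0.6298 -0.3419] [ 0.6235 -0.3431]
scene green 247 [ 0.6293 -0.389 ] [ 0.6231 -0.3896]
scene green 160 [ 0.6164 -0.4117] [ 0.6103 -0.4119]
side blue 352 [ 0.432  -0.3722] [ 0.4365 -0.3723]
side blue 345 [ 0.4406 -0.4083] [ 0.445 -0.408]
side yellow 450 [ 0.4397 -0.0818] [ 0.4441 -0.0847]
side red 489 [0.6715 0.1146] [0.6735 0.1096]
side pink 696 [ 0.5909 -0.2329] [ 0.5937 -0.2343]
side green 1246 [ 0.6368 -0.341 ] [ 0.6392 -0.3413]
side green 1635 [ 0.6385 -0.4022] [ 0.6408 -0.4019]
```

View pics/c7.png

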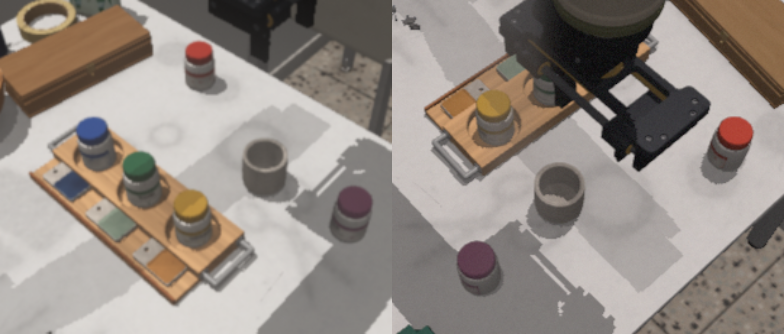

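All three jars stand upright in their pockets behind the matching tiles. Red, pink and the cup are where they were.

```bash
python3 -c "
from bench import r
print(r.close_job())"
```

```text
the job is handed in; nothing more can be done
None
```

The blue, green and yellow jars stand upright in the pockets behind their matching tiles, the red jar, pink jar and grey cup stand where they were, and I handed the job in at about 22 s; no verdict came back.

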